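# Set and clamp the bathroom drying rail, then hang up the wet baskets

## Task

Set up the drying stand: release the red cam lever if it is clamped, slide the hook rail until its yellow collar stands straight above the red mark on the drip tray, then flip the lever over centre, fully home, so that the rail is clamped there. After that hang every basket on the counter by its handle bar on a double hook of its own (any hook, both prongs under the bar) and leave the rail set and clamped, without knocking over the clear bottle, the tumbler or the jar.

Things in the scene. Friction and masses are not known exactly. Their poses are not given: they have to be found in the camera images.
- cam_lever (a joint): angle (rad) of the red cam lever on the left (+y) post. 0 = fully home: level, pointing to the stand's -x, rail clamped. Grows as it is lifted up and back; 1.57 = upright, 2.2 = end of travel. Over-centre cam, dead centre at 0.35: below 0.2 it pulls itself home, above 0.5 it springs away to about 0.85 (slack), between it may stick; press it fully home. About 10 N at its end carries it over either way. It may be found clamped or slack.
- lever_pivot (a point): hinge axis of the cam lever (the hinge axis is this frame's y axis, the rail's direction), 229 mm above the counter. x and y are the stand's own axes: hooks and the closed lever point to -x.
- lever_tip (a point): the middle of the lever's grip part, 72 mm out from the pivot along the lever (4 mm above the pivot's level when home). The lever is a flat red bar 87 mm long from the pivot, 18 mm wide along y and 12 mm thick.
- rail (a joint): displacement of the sliding aluminium rail along the stand's y, m, -0.07 to 0.07, growing to +y (towards the lever). Slack, it slides with about 2 N; clamped, it holds against more than 10 N.
- rail_collar (a point): centre of the yellow grip collar at the middle of the sliding rail: 34 mm in diameter, 26 mm wide along the rail; the rail is 22 mm in diameter and runs level along y, 200 mm above the counter. The nearest hook prongs are 28 mm away along the rail, either side.
- tray_mark (a point): top of the red mark: an upright red tongue 12 mm wide, top 76 mm above the counter, at the back edge of the grey drip tray (70 x 480 x 16 mm, fixed, lying below the hooks); a red stripe runs from it across the tray. Its y axis is parallel to the rail. The rail is set when the collar is straight above it (same y in this frame).
- stand: the drying stand (fixed): two steel posts 670 mm apart on feet, carrying the rail. Origin on the counter midway between the posts; y along the rail, hooks point to its -x.
- drip_tray: the grey drip tray, origin under its centre, y along the rail.
- hook1 (a point): double hook 1 of 4 (1 nearest the lever, 118 mm apart): two 8 mm prongs, 54 mm apart along y, at rail height, leaving the rail to -x; turned-up tips 90 mm from the rail's axis, tops 17 mm above this point. This point is where the middle of a hung bar rests: midway between the prongs, 50 mm in front of the rail's axis, 9 mm above the prongs' axis (20 mm nearer or farther will do).
- hook2 (a point): double hook 2 of 4 (1 nearest the lever, 118 mm apart): two 8 mm prongs, 54 mm apart along y, at rail height, leaving the rail to -x; turned-up tips 90 mm from the rail's axis, tops 17 mm above this point. This point is where the middle of a hung bar rests: midway between the prongs, 50 mm in front of the rail's axis, 9 mm above the prongs' axis (20 mm nearer or farther will do).
- hook3 (a point): double hook 3 of 4 (1 nearest the lever, 118 mm apart): two 8 mm prongs, 54 mm apart along y, at rail height, leaving the rail to -x; turned-up tips 90 mm from the rail's axis, tops 17 mm above this point. This point is where the middle of a hung bar rests: midway between the prongs, 50 mm in front of the rail's axis, 9 mm above the prongs' axis (20 mm nearer or farther will do).
- hook4 (a point): double hook 4 of 4 (1 nearest the lever, 118 mm apart): two 8 mm prongs, 54 mm apart along y, at rail height, leaving the rail to -x; turned-up tips 90 mm from the rail's axis, tops 17 mm above this point. This point is where the middle of a hung bar rests: midway between the prongs, 50 mm in front of the rail's axis, 9 mm above the prongs' axis (20 mm nearer or farther will do).
- basket1: hanging basket, blue, with a yellow sponge fixed in it (may be absent): open tub 64 mm (x) x 100 mm (y) x 62 mm high, with a stiff black handle: two 10 mm uprights at y = -46 and +46 mm carrying a level bar along y, 135 mm above the base. Origin at the centre of the underside, z up. 0.1 to 0.21 kg.
- basket1_bar (a point): middle of basket1's handle bar (10 mm round, along y, 82 mm clear between the uprights), 135 mm above its base.
- basket2: hanging basket, green, with a bar of soap fixed in it (may be absent): open tub 64 mm (x) x 100 mm (y) x 62 mm high, with a stiff black handle: two 10 mm uprights at y = -46 and +46 mm carrying a level bar along y, 135 mm above the base. Origin at the centre of the underside, z up. 0.1 to 0.21 kg.
- basket2_bar (a point): middle of basket2's handle bar (10 mm round, along y, 82 mm clear between the uprights), 135 mm above its base.
- basket3: hanging basket, orange, with two tubes fixed in it (may be absent): open tub 64 mm (x) x 100 mm (y) x 62 mm high, with a stiff black handle: two 10 mm uprights at y = -46 and +46 mm carrying a level bar along y, 135 mm above the base. Origin at the centre of the underside, z up. 0.1 to 0.21 kg.
- basket3_bar (a point): middle of basket3's handle bar (10 mm round, along y, 82 mm clear between the uprights), 135 mm above its base.
- basket4: hanging basket, grey, with a wooden brush fixed in it (may be absent): open tub 64 mm (x) x 100 mm (y) x 62 mm high, with a stiff black handle: two 10 mm uprights at y = -46 and +46 mm carrying a level bar along y, 135 mm above the base. Origin at the centre of the underside, z up. 0.1 to 0.21 kg.
- basket4_bar (a point): middle of basket4's handle bar (10 mm round, along y, 82 mm clear between the uprights), 135 mm above its base.
- soap_bottle: bystander: clear bottle, 54 mm diameter, 90 mm tall, origin at its base
- tumbler: bystander: blue tumbler, 56 mm diameter, 75 mm tall, origin at its base
- cream_jar: bystander: white jar, 52 mm diameter, 55 mm tall, origin at its base

How it is judged:
On the way, in this order (a step that is already met when the one before it is completed fails the run):
1. with the lever slack, the rail's collar is brought straight above the red mark (y of rail_collar in the frame of tray_mark between -0.008 and 0.008 m and value of joint cam_lever above 0.6 rad), for 0.2 s.
2. the lever is flipped over centre, fully home, with the rail on the mark, before any basket is hung (y of rail_collar in the frame of tray_mark between -0.01 and 0.01 m and value of joint cam_lever below 0.15 rad and not (height (world z) of basket1 above 0.03 m) and not (height (world z) of basket2 above 0.03 m) and not (height (world z) of basket3 above 0.03 m) and not (height (world z) of basket4 above 0.03 m)), for 0.3 s.
At the end, for the whole second after the job is handed in: The lever is home (below 0.15 rad), the collar within 12 mm of the mark along the rail (8 mm when set, 10 mm when clamped), and each basket present hangs upright and still with its bar on the prongs of a double hook (bar middle within 40 mm of the hook's rest point horizontally and 12 mm in height) (y of rail_collar in the frame of tray_mark between -0.012 and 0.012 m and value of joint cam_lever below 0.15 rad and ((horizontal distance between basket1_bar and hook1 below 0.04 m and z of basket1_bar in the frame of hook1 between -0.012 and 0.012 m) or (horizontal distance between basket1_bar and hook2 below 0.04 m and z of basket1_bar in the frame of hook2 between -0.012 and 0.012 m) or (horizontal distance between basket1_bar and hook3 below 0.04 m and z of basket1_bar in the frame of hook3 between -0.012 and 0.012 m) or (horizontal distance between basket1_bar and hook4 below 0.04 m and z of basket1_bar in the frame of hook4 between -0.012 and 0.012 m)) and angle between each of basket1, basket2, basket3, basket4's own z axis and vertical below 0.3 rad and linear speed of each of basket1, basket2, basket3, basket4 below 0.05 m/s and ((horizontal distance between basket2_bar and hook1 below 0.04 m and z of basket2_bar in the frame of hook1 between -0.012 and 0.012 m) or (horizontal distance between basket2_bar and hook2 below 0.04 m and z of basket2_bar in the frame of hook2 between -0.012 and 0.012 m) or (horizontal distance between basket2_bar and hook3 below 0.04 m and z of basket2_bar in the frame of hook3 between -0.012 and 0.012 m) or (horizontal distance between basket2_bar and hook4 below 0.04 m and z of basket2_bar in the frame of hook4 between -0.012 and 0.012 m)) and ((horizontal distance between basket3_bar and hook1 below 0.04 m and z of basket3_bar in the frame of hook1 between -0.012 and 0.012 m) or (horizontal distance between basket3_bar and hook2 below 0.04 m and z of basket3_bar in the frame of hook2 between -0.012 and 0.012 m) or (horizontal distance between basket3_bar and hook3 below 0.04 m and z of basket3_bar in the frame of hook3 between -0.012 and 0.012 m) or (horizontal distance between basket3_bar and hook4 below 0.04 m and z of basket3_bar in the frame of hook4 between -0.012 and 0.012 m)) and ((horizontal distance between basket4_bar and hook1 below 0.04 m and z of basket4_bar in the frame of hook1 between -0.012 and 0.012 m) or (horizontal distance between basket4_bar and hook2 below 0.04 m and z of basket4_bar in the frame of hook2 between -0.012 and 0.012 m) or (horizontal distance between basket4_bar and hook3 below 0.04 m and z of basket4_bar in the frame of hook3 between -0.012 and 0.012 m) or (horizontal distance between basket4_bar and hook4 below 0.04 m and z of basket4_bar in the frame of hook4 between -0.012 and 0.012 m))); the robot touches nothing.
It fails at once if the clear bottle, the tumbler or the jar is knocked over (angle between any of soap_bottle, tumbler, cream_jar's own z axis and vertical above 0.7 rad).
Of basket1, basket2, basket3, basket4 only 3 to 4 are there at a start; the rules pass over those that are not, and their reading is None.
At some moment in a run one of basket1, basket2, basket3, basket4 may be knocked a few centimetres aside while the robot is not near it.
It also fails if it takes over 210 s, if anything falls off the work surface, if the arm or the gripper's body presses on something with over 40 N, if the wrist force passes 120 N, or if a joint passes its speed limit or range.

## Robot

A 6-joint arm with a two-finger parallel gripper is mounted at the origin on the work surface. World frame = base frame: x ahead of the robot, y to its left, z up, the work surface at z = 0. Lengths are in m, angles in rad, forces in N, time in s.
With the tool pointing down it reaches from about 0.4 to 0.825 m from the base axis. Payload 7 kg.
Tool frame: the origin (TCP) lies midway between the tips of the shut fingers; the grasp point (between the pads) lies 19 mm behind it; z points along the fingers, y is the line along which they close (so a half turn about z gives the same grasp; the last joint's range is limited). The gripper opens to 85 mm and grips with 20 to 120 N. Pads are 22 mm wide; open, the fingers measure 114 mm over their backs; the gripper's body (76 mm by 85 mm) begins 54 mm behind the grasp point. The pads swing forward as they close: fully open they stand 13 mm farther back than shut.
Start: joints at [-0.935, 0.359, 0.012, 0, -1.224, -0.288], TCP at [0.23, -0.635, 0.231] pointing down, gripper open.
Joint ranges: [-3.07, 3.07], [-1.43, 2.12], [-1.02, 1.25], [-3.03, 1.67], [-3.05, -0], [-3.03, 3.03]. Speed limits (rad/s): [2.39, 2.39, 3.01, 3.14, 3.14, 3.14].

## Interface

Orientations are given as a unit quaternion [w, x, y, z].
In Python, from rig import manip gives the robot as it stands. Calls block until the motion is done:
- manip.move_to(position, orientation): joint-space move of the TCP to a pose.
- manip.movel(position, speed=0.15, ori=None, contact_N=None): straight line of the TCP; ori=None keeps the orientation; speed is the mean speed in m/s. With contact_N (N) it stops when the force on the tool has changed by that much, and returns True; else False.
- manip.set_joints(angles): joint-space move.
- manip.move_gripper(opening): finger opening in m; the grip force is fixed at half the most; returns when the fingers have stopped.
- manip.hold(seconds).
- manip.inverse_kinematics(position, orientation): joint angles nearest the present ones, or None.
- manip.capture(name): name is "scene" or "side" or "wrist"; returns the picture (384x512x3 uint8, red, green, blue); there is no depth.
- manip.camera_params(name): a dict with "mtx" (3x3 intrinsics, pixels), "eye" and "attitude" of the camera in the world. Camera axes: x right, y up, looking along -z (the intrinsics and any distortion apply to the point x, -y, -z); pixel columns grow to the right and rows downward; lengths in m; the calibration is good to about 2 mm. A picture is of the moment at which its call begins: read the wrist's pose just before it. camera_params takes no time and is no camera call; for the wrist camera it gives the pose at the moment of the call.
A pose or a line that the arm cannot do raises manip.IKError and nothing moves.
- manip.close_job(): hands the job in; it is judged then, once.
Readings, each from a call of its own:
- manip.read_t(): time.
- manip.read_qpos(): joint angles.
- manip.read_qvel(): joint speeds.
- manip.read_joint_efforts(): joint torques, N m.
- manip.read_eef_pos(): TCP position.
- manip.read_tcp_rot(): TCP orientation.
- manip.read_wrist_force(): force on the tool from outside, world axes, zero at the start.
- manip.read_wrist_torque(): the same for the moment, N m.
- manip.read_opening(): finger opening in m.
- manip.read_finger_force(): force on a finger pad.
Only numpy, scipy, OpenCV 4.12 (cv2) and the standard library are available. Lean on these libraries where they do the work, as an engineer would, in place of code of your own. Each camera call takes 0.05 s, during which the arm holds its last target. There are 200 camera calls.

## Working session

There is one attempt and no reset: what is moved stays moved. The work goes in short steps, each a Python script; the robot and the scene stay as the last script left them, time stands still between calls to the robot, and variables do not carry over. Pictures are saved under pics/ and viewed, at most 14 in all, crops included, and the job is handed in when it is done.

```bash
mkdir -p pics; ls; cat > h.py <<'E'
import numpy as np, cv2
from rig import manip
from scipy.spatial.transform import Rotation as R
def rot(q): return R.from_quat([q[1],q[2],q[3],q[0]])
def quat(r):
    q=r.as_quat(); return [q[3],q[0],q[1],q[2]]
def save(cam,name):
    p=manip.camera_params(cam); im=manip.capture(cam)
    cv2.imwrite(f'pics/{name}.png',im[:,:,::-1]); np.save(f'pics/{name}.npy',np.array([p],dtype=object),allow_pickle=True); return im,p
def att(p):
    a=np.array(p['attitude'],float); return a if a.shape==(3,3) else rot(a).as_matrix()
def ray(p,u,v):
    d=p.get('dist'); K=np.array(p['mtx'],float)
    x=cv2.undistortPoints(np.array([[[u,v]]],float),K,None if d is None else np.array(d,float)).ravel()
    d=att(p)@np.array([x[0],-x[1],-1]); return np.array(p['eye'],float),d
def onz(p,u,v,z):
    e,d=ray(p,u,v); return e+d*(z-e[2])/d[2]
def proj(p,X):
    c=att(p).T@(np.array(X)-np.array(p['eye'])); c=np.array([c[0],-c[1],-c[2]]); K=np.array(p['mtx'])
    q=K@c; return q[:2]/q[2]
def tri(obs):
    A=np.zeros((3,3));b=np.zeros(3)
    for p,u,v in obs:
        e,d=ray(p,u,v); d/=np.linalg.norm(d); M=np.eye(3)-np.outer(d,d); A+=M;b+=M@e
    return np.linalg.solve(A,b)
def load(n): return np.load(f'pics/{n}.npy',allow_pickle=True)[0]
def down(yaw): # tool z down, tool y (closing) along world direction yaw+90deg
    return quat(R.from_euler('z',yaw)*R.from_euler('x',np.pi))
E
python3 - <<'E'
from h import *
for c in ['scene','side']:
    im,p=save(c,c+'0'); print(p)
    cv2.imwrite(f'pics/{c}0b.png',cv2.resize(im[:,:,::-1],(800,600),interpolation=cv2.INTER_CUBIC))
print(manip.camera_params('wrist'),manip.read_tcp_rot())
E
```

```text
pics
{'mtx': array([[416.05451122,   0.        , 252.02327442],
       [  0.        , 416.05451122, 192.47680664],
       [  0.        ,   0.        ,   1.        ]]), 'eye': array([1.03079486, 0.44857612, 1.07548247]), 'attitude': array([0.36392228, 0.13144113, 0.2978389 , 0.8726831 ])}
{'mtx': array([[494.79339872,   0.        , 266.52367798],
       [  0.        , 494.79339872, 195.45999902],
       [  0.        ,   0.        ,   1.        ]]), 'eye': array([0.09793509, 1.17693294, 0.84718606]), 'attitude': array([-0.13918627, -0.09652037,  0.50273319,  0.84768529])}
{'mtx': array([[264.9860843 ,   0.        , 254.16151923],
       [  0.        , 264.9860843 , 194.34725434],
       [  0.        ,   0.        ,   1.        ]]), 'eye': array([ 0.1551267 , -0.6616509 ,  0.37287702]), 'attitude': array([ 0.56689537, -0.08935189, -0.1281015 ,  0.80884849])} [-1.85198203e-04 -1.72953505e-01  9.84929685e-01  7.52868853e-04]
```

View pics/scene0b.png

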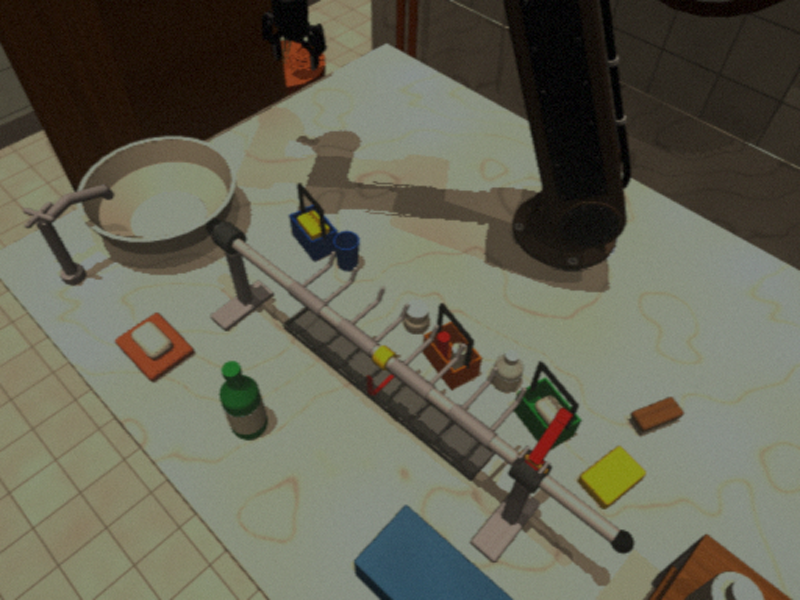

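View pics/side0b.png

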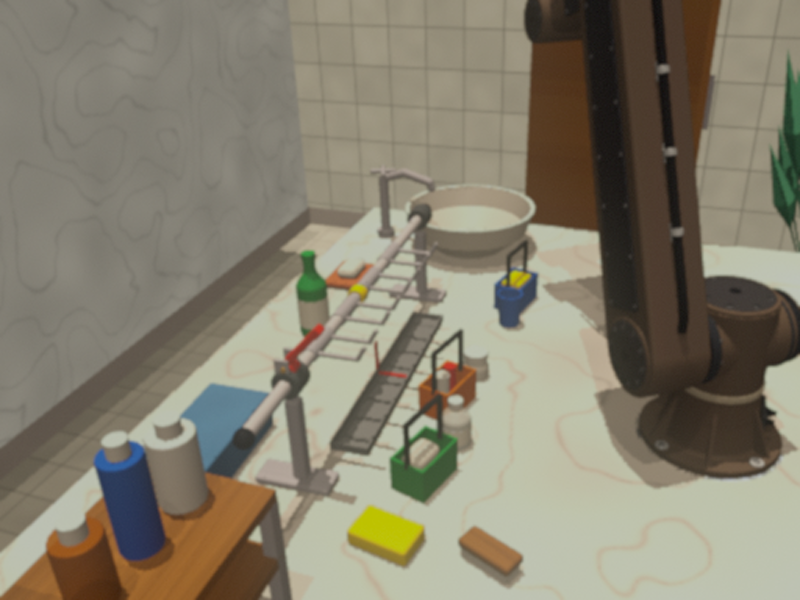

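The two views show three baskets (blue, orange and green), with no grey one. The collar is at scene (385,357) and side (358,291), and the red lever looks raised or possibly closed. I'll triangulate to find out.

```bash
python3 - <<'E'
from h import *
s,d=load('scene0'),load('side0')
k=.64
P=dict(collar=((385,357),(358,291)),mark=((369,379),(377,345)),knobR=((228,235),(421,214)),knobL=((529,470),(292,380)),levertip=((567,413),(320,331)),
g1=((541,366),(439,402)),g2=((576,396),(407,437)),o1=((441,309),(462,335)),o2=((470,344),(434,357)),b1=((300,187),(526,244)),b2=((327,226),(510,260)),
trayFarCorner=((286,324),(0,0)))
X={}
for n,(a,b) in P.items():
    if b==(0,0): continue
    x=tri([(s,a[0]*k,a[1]*k),(d,b[0]*k,b[1]*k)]); X[n]=x
    e=[np.abs(proj(s,x)-np.array(a)*k).max(),np.abs(proj(d,x)-np.array(b)*k).max()]
    print(n,x.round(3),np.round(e,1))
v=X['knobL']-X['knobR'];print(np.linalg.norm(v),np.degrees(np.arctan2(v[1],v[0])))
for n,(u,w),z in [('bottle',(506,385),0),('jar?',(417,328),0),('tumbler',(347,268),0),('bottletop',(506,358),.09),('jartop',(417,306),.055),('tumblertop',(346,238),.075),
 ('tray a',(286,324),.016),('tray b',(478,475),.016)]:
    print(n,onz(s,u*k,w*k,z).round(3))
E
```

```text
collar [0.627 0.048 0.206] [1.1 0.7]
mark [ 0.617 -0.003  0.065] [0.5 0.3]
knobR [ 0.642 -0.346  0.203] [0.5 0.3]
knobL [0.615 0.327 0.196] [0.3 0.2]
levertip [0.559 0.327 0.292] [0.1 0.1]
g1 [0.416 0.218 0.125] [0.4 0.3]
g2 [0.431 0.302 0.124] [4.5 3.8]
o1 [0.442 0.009 0.124] [0.8 0.6]
o2 [0.466 0.099 0.127] [0.7 0.5]
b1 [ 0.416 -0.419  0.128] [0. 0.]
b2 [ 0.436 -0.31   0.123] [4.3 3.1]
0.6729620912502463 92.33550143577301
bottle [0.416 0.164 0.   ]
jar? [ 0.439 -0.048  0.   ]
tumbler [ 0.429 -0.266  0.   ]
bottletop [0.423 0.153 0.09 ]
jartop [ 0.43  -0.059  0.055]
tumblertop [ 0.416 -0.279  0.075]
tray a [ 0.626 -0.233  0.016]
tray b [0.599 0.246 0.016]
```

```bash
cat >> h.py <<'E'
YAW=np.radians(-87.7)
def go(p,yaw=YAW): manip.move_to(list(p),down(yaw))
E
python3 - <<'E'
from h import *
manip.move_gripper(.085)
go([.53,.09,.30]); print(manip.read_t(),manip.read_qpos())
im,p=save('wrist','w1'); cv2.imwrite('pics/w1b.png',cv2.resize(im[:,:,::-1],(800,600),interpolation=cv2.INTER_CUBIC))
for X in [(.627,.048,.2),(.617,-.003,.076)]: print(proj(p,X)/.64)
E
```

```text
3.0917 [ 5.31966652e-01  9.28692826e-02 -1.79300184e-01  4.48834159e-05
 -1.29884058e+00 -4.92840333e-01]
[232.90523628 231.41081131]
[296.39689038 148.98704919]
```

View pics/w1b.png

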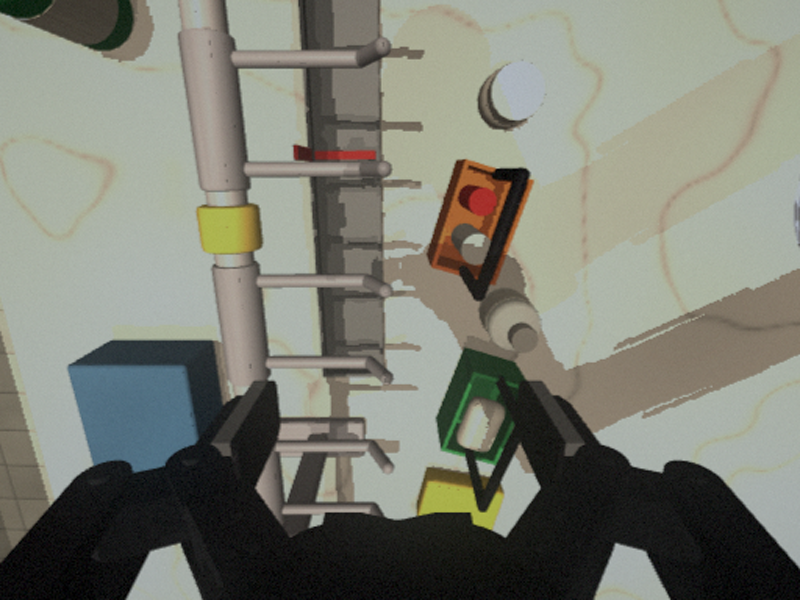

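Wrist view: the collar is centred at about (230,229), the mark tongue top at (296,152), the orange bar runs (517,174)-(480,294), and the green bar (503,382)-(484,507).

```bash
python3 - <<'E'
from h import *
p=load('w1');k=.64
for n,(u,v),z in [('collar',(230,229),.205),('mark',(296,152),.076),('stripe end',(376,155),.016),('or1',(517,176),.135),('or2',(481,292),.135),('gr1',(503,382),.135),('gr2',(485,505),.135),
 ('railtop',(210,200),.2),('rail gap2',(231,257),.2),('prong tip a',(383,168),.21),('prong tip b',(388,290),.21),('railfar',(203,15),.2)]:
    print(n,onz(p,u*k,v*k,z).round(4))
E
```

```text
collar [0.6266 0.0459 0.205 ]
mark [ 6.174e-01 -6.000e-04  7.600e-02]
stripe end [ 0.5539 -0.0027  0.016 ]
or1 [0.4477 0.0109 0.135 ]
or2 [0.4645 0.0973 0.135 ]
gr1 [0.4383 0.1742 0.135 ]
gr2 [0.4399 0.3018 0.135 ]
railtop [0.6386 0.0307 0.2   ]
rail gap2 [0.6294 0.0632 0.2   ]
prong tip a [0.5404 0.0095 0.21  ]
prong tip b [0.5355 0.077  0.21  ]
railfar [ 0.6331 -0.0599  0.2   ]
```

```bash
python3 - <<'E'
from h import *
go([.627,.046,.27]); manip.movel([.627,.046,.183],.1)
manip.move_gripper(.03); print(manip.read_opening(),manip.read_finger_force())
manip.movel([.6288,.000,.183],.05); manip.hold(.3); print(manip.read_wrist_force(),manip.read_eef_pos())
manip.move_gripper(.08)
manip.movel([.6288,.000,.28],.15)
go([.53,.07,.26]); print(manip.read_t())
im,p=save('wrist','w2'); c=im[40:190,100:300,::-1]; cv2.imwrite('pics/w2b.png',cv2.resize(c,None,fx=4,fy=4,interpolation=cv2.INTER_CUBIC))
E
```

```text
0.032119698158534625 59.487154483795166
[ 5.34220419 -1.99986903  1.44514068] [6.30820526e-01 1.56239297e-04 1.83987146e-01]
8.45
```

View pics/w2b.png

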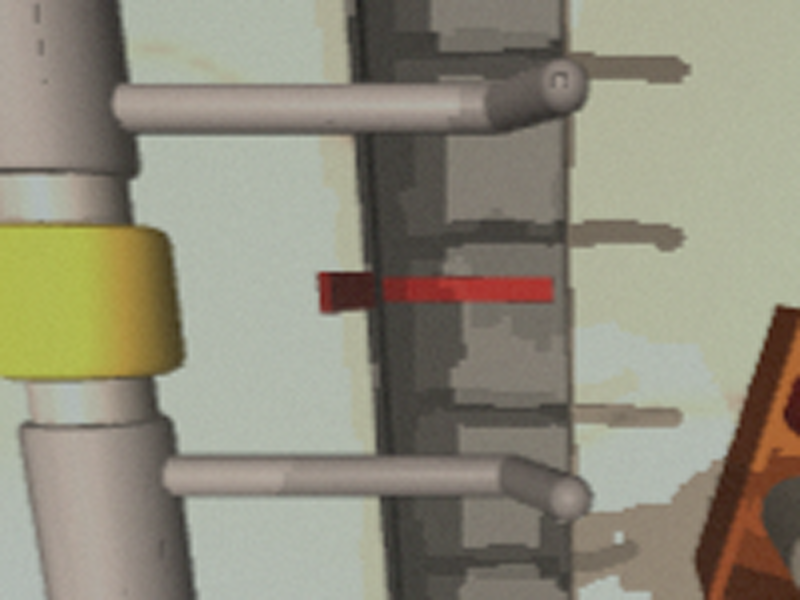

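```bash
python3 - <<'E'
from h import *
p=load('w2');f=lambda u,v,z:onz(p,u/4+100,v/4+40,z)
c=f(90,302,.207);m=f(322,292,.076);a=f(125,105,.2);b=f(175,473,.2);ta=f(562,83,.218);tb=f(570,498,.218)
for x in (c,m,a,b,ta,tb,(a+b)/2,(ta+tb)/2): print(x.round(4))
y=np.array([-.04,.999,0]);print((c-m)@y)
E
```

```text
[ 6.247e-01 -4.000e-04  2.070e-01]
[ 6.185e-01 -5.000e-04  7.600e-02]
[ 0.6184 -0.0333  0.2   ]
[0.6152 0.0308 0.2   ]
[ 0.5419 -0.0372  0.218 ]
[0.5388 0.0288 0.218 ]
[ 0.6168 -0.0012  0.2   ]
[ 0.5403 -0.0042  0.218 ]
-0.00022092445958465576
```

```bash
python3 - <<'E'
from h import *
s=np.array([-.999,-.04,0]); P=np.array([.616,.327,0])
def q(d,z): x=P+s*d; x[2]=z; return list(x)
manip.move_gripper(0)
go(q(.042,.36)); manip.movel(q(.042,.315),.1)
print(manip.movel(q(.065,.235),.05,contact_N=35),manip.read_eef_pos(),manip.read_wrist_force())
manip.hold(.4)
manip.movel(q(.065,.33),.1)
go([.5,.25,.33]); print(manip.read_t())
for c in ['scene','side']: save(c,c+'1')
a=cv2.imread('pics/side1.png')[160:340,130:330];b=cv2.imread('pics/scene1.png')[180:360,230:430]
cv2.imwrite('pics/m1.png',cv2.resize(np.hstack([a,b]),None,fx=2,fy=2,interpolation=cv2.INTER_CUBIC))
E
```

```text
False [0.55221231 0.32446533 0.23785478] [-2.29896697 -1.40050974 13.74671452]
14.675
```

View pics/m1.png

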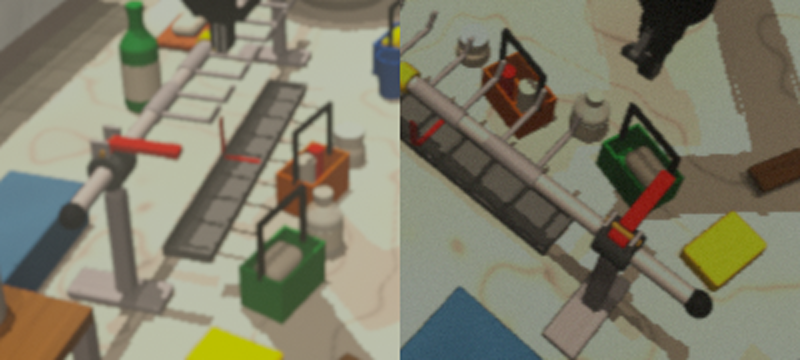

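```bash
python3 - <<'E'
from h import *
s,d=load('scene1'),load('side1')
print('tip',tri([(d,130+179/2,160+151/2),(s,230+265/2,180+177/2)]))
# green bar: side (260,240)-(303,200); scene (632,107)-(677,163)
f=lambda a,b:tri([(d,130+a[0]/2,160+a[1]/2),(s,230+(b[0]-400)/2,180+b[1]/2)]).round(3)
print('g',f((303,203),(633,109)),f((262,240),(676,163)))
print('o',f((329,106),(505,33)),f((296,132),(542,75)))
# wrist looks from above at each basket
for n,x in [('g',[.43,.33,.30]),('o',[.46,.13,.30]),('b',[.43,-.285,.30])]:
    go(x); im,p=save('wrist','l'+n)
    cv2.imwrite(f'pics/l{n}b.png',im[:,:,::-1])
print(manip.read_t())
a=np.hstack([cv2.imread(f'pics/l{n}b.png')[0:300,130:400] for n in 'gob']); cv2.imwrite('pics/l.png',a); print(a.shape)
E
```

```text
tip [0.53029014 0.32260351 0.23104403]
g [0.412 0.218 0.116] [0.437 0.306 0.115]
o [0.444 0.011 0.131] [0.465 0.098 0.135]
17.8
(300, 810, 3)
```

```bash
python3 - <<'E'
import cv2
a=cv2.imread('pics/l.png'); cv2.imwrite('pics/l2.png',a[:, :800])
E
```

```text
(no output)
```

View pics/l2.png

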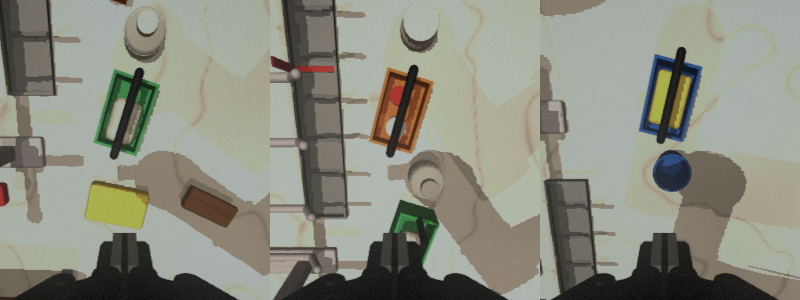

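The lever tip is level at z=0.231, so the lever is home. Bar ends in the panels: green (139,70)-(114,156), orange (414,68)-(390,153), blue (682,49)-(660,141).

```bash
python3 - <<'E'
from h import *
for n,a,b in [('g',(139,70),(114,156)),('o',(144,68),(120,153)),('b',(142,49),(120,141))]:
    p=load('l'+n); A=onz(p,a[0]+130,a[1],.138);B=onz(p,b[0]+130,b[1],.138); v=B-A
    print(n,((A+B)/2).round(4),np.linalg.norm(v).round(4),np.degrees(np.arctan2(v[1],v[0])).round(1))
E
```

```text
g [0.4302 0.2583 0.138 ] 0.0943 75.7
o [0.4551 0.0538 0.138 ] 0.0926 76.2
b [ 0.4271 -0.3755  0.138 ] 0.0959 78.5
```

```bash
cat >> h.py <<'E'
C=np.array([.629,0,0]); YH=np.array([-.04,.999,0]); FX=np.array([-.999,-.04,0])
def pick(mid,ang):
    y=np.radians(ang-180); m=list(mid[:2])
    manip.move_gripper(.085)
    go(m+[.25],y); manip.movel(m+[.117],.12)
    manip.move_gripper(0); print('grip',manip.read_opening(),manip.read_finger_force())
    manip.movel(m+[.32],.12)
def hang(k):
    s=.177-.118*(k-1)
    def q(d,z): x=C+YH*s+FX*d; x[2]=z; return list(x)
    go(q(.16,.32)); print('carry',manip.read_opening(),manip.read_wrist_force())
    manip.movel(q(.16,.226),.1); manip.hold(.3)
    print('in',manip.movel(q(.052,.226),.08,contact_N=12),manip.read_eef_pos())
    print('down',manip.movel(q(.052,.189),.04,contact_N=12),manip.read_eef_pos(),manip.read_wrist_force())
    return q
def release(q):
    manip.move_gripper(.03); manip.hold(.3); manip.movel(q(.052,.30),.08)
E
python3 - <<'E'
from h import *
pick([.4302,.2583],75.7); q=hang(1)
for c in ['scene','side']: save(c,c+'2')
a=cv2.imread('pics/side2.png')[120:340,130:330];b=cv2.imread('pics/scene2.png')[140:360,230:430]
cv2.imwrite('pics/m2.png',cv2.resize(np.hstack([a,b]),None,fx=2,fy=2,interpolation=cv2.INTER_CUBIC)); print(manip.read_t())
E
```

```text
grip 0.00800047971422736 58.44472825527191
carry 0.007944049778819458 [-0.32693123  0.85333529 -0.52494234]
in False [0.56962141 0.1747681  0.22622278]
down True [0.56975141 0.17455883 0.19066721] [-1.1452481   0.12244998  4.35588028]
28.7
```

View pics/m2.png

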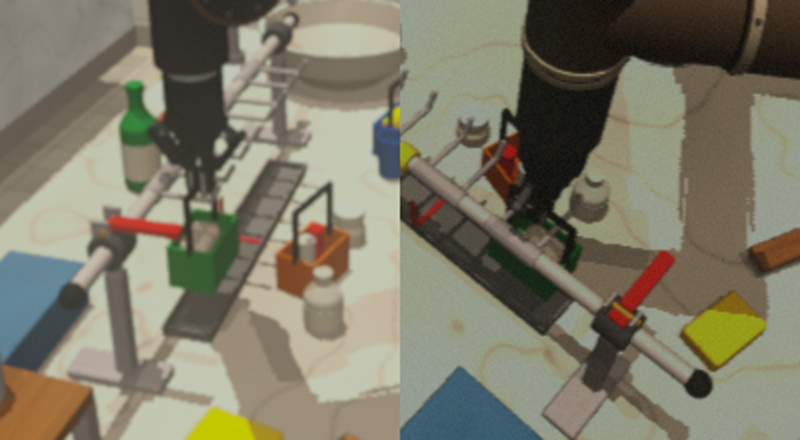

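The green basket is at hook 1, with its bar resting on the prongs (contact at about bar height) and the tub upright. I'll release it and look at the other two.

```bash
python3 - <<'E'
from h import *
release(q:=(lambda d,z:list((C+YH*.177+FX*d)[:2])+[z]))
for n,x in [('o',[.46,.13,.30]),('b',[.43,-.285,.30])]:
    go(x); im,p=save('wrist','l2'+n)
    cv2.imwrite(f'pics/l2{n}b.png',im[:,:,::-1])
save('side','side3')
a=[cv2.imread(f'pics/l2{n}b.png')[0:300,130:400] for n in 'ob']+[cv2.imread('pics/side3.png')[140:340,110:310]]
a[2]=cv2.resize(a[2],(260,300)); cv2.imwrite('pics/l3.png',np.hstack(a)); print(manip.read_t())
E
```

```text
33.1083
```

View pics/l3.png

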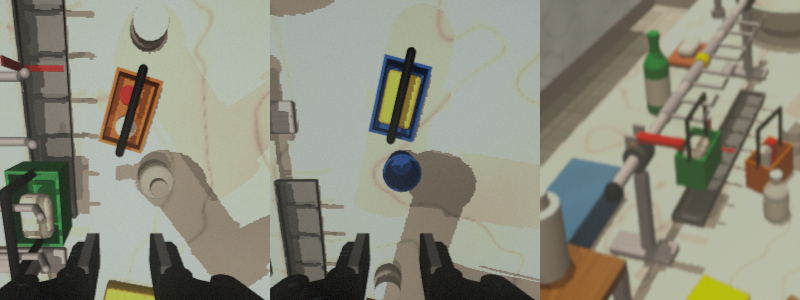

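Green hangs upright on hook 1, and orange and blue haven't moved. Next is orange to hook 2, then another look at blue before picking it up.

```bash
python3 - <<'E'
from h import *
pick([.4551,.0538],76.2); q=hang(2); release(q)
go([.43,-.285,.30]); im,p=save('wrist','l4b')
save('side','side4'); 
a=[im[0:300,130:400,::-1],cv2.resize(cv2.imread('pics/side4.png')[140:340,110:310],(400,300))]
cv2.imwrite('pics/l4.png',np.hstack([cv2.resize(a[0],(270,300)),a[1]])); print(manip.read_t())
E
```

```text
grip 0.007648415655169192 58.48174452781677
carry 0.007699242704602509 [-0.24089408  0.21382149 -2.53484568]
in False [0.57434466 0.0568378  0.22621811]
down True [0.57445685 0.05669345 0.19067939] [-1.76470191  0.21422535  5.46376088]
46.5583
```

View pics/l4.png

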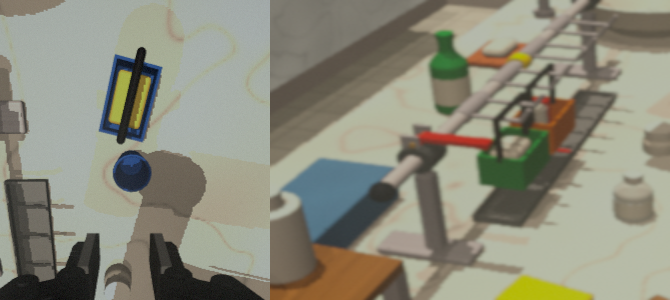

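Orange and green both hang, and blue is still where I measured it.

```bash
python3 - <<'E'
from h import *
pick([.4271,-.3755],78.5); q=hang(4); release(q)
x=q(.052,.30); go([.42,x[1]+.0,.36]); go([.40,.1,.36]); 
for c in ['scene','side','wrist']: save(c,c+'5')
a=[cv2.resize(cv2.imread('pics/scene5.png')[100:340,110:430],(400,300)),cv2.resize(cv2.imread('pics/side5.png')[100:340,130:450],(400,300))]
cv2.imwrite('pics/l5.png',np.vstack([np.hstack(a),cv2.resize(cv2.imread('pics/wrist5.png')[:300,:400],(800,600))[:300]])); print(manip.read_t())
E
```

```text
grip 0.007779500665797789 58.439467549324036
carry 0.00788218249608022 [-0.01740374 -0.76556582 -1.43162829]
in False [ 0.58378921 -0.17893513  0.22621138]
down True [ 0.58383846 -0.17906995  0.19060797] [-0.96843041  1.59684176  5.90310204]
60.1167
```

View pics/l5.png

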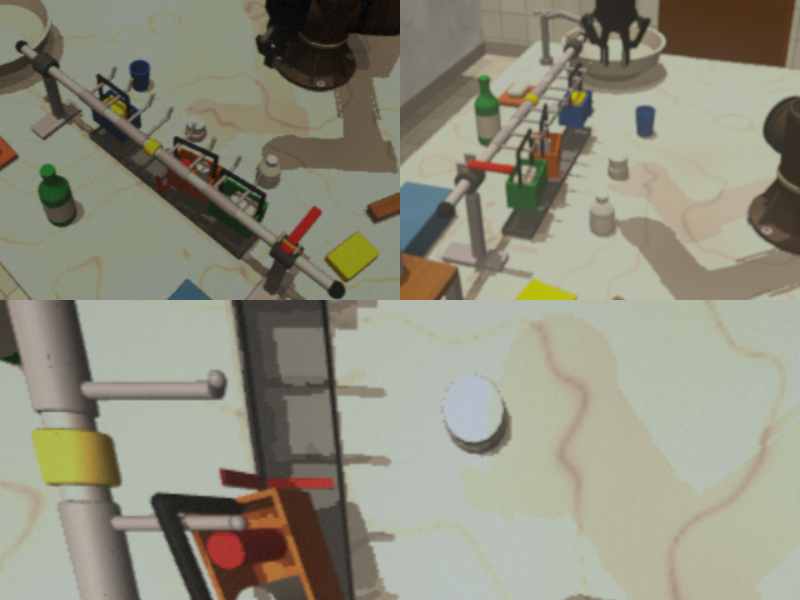

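```bash
python3 - <<'E'
from h import *
p=load('wrist5');s=load('scene5');d=load('side5')
print((onz(p,77/2,459/2,.205)-onz(p,224/2,478/2,.076))@YH)
S=lambda u,v:(s,110+u*.8,100+v*.8); D=lambda u,v:(d,130+(u-400)*.8,100+v*.8)
for n,a,b in [('g1',(221,174),(538,137)),('g2',(265,205),(516,158)),('o1',(175,137),(557,107)),('o2',(216,167),(541,128)),('b1',(98,75),(584,64)),('levertip',(319,209),(517,167))]:
    print(n,tri([S(*a),D(*b)]).round(3))
for k in (1,2,4): print(k,(C+YH*(.177-.118*(k-1))+FX*.05).round(3))
E
```

```text
-0.08002928446271607
g1 [0.564 0.129 0.183]
g2 [0.565 0.239 0.197]
o1 [0.568 0.003 0.191]
o2 [0.564 0.114 0.195]
b1 [ 0.578 -0.234  0.202]
levertip [0.523 0.323 0.235]
1 [0.572 0.175 0.   ]
2 [0.577 0.057 0.   ]
4 [ 0.586 -0.179  0.   ]
```

```bash
python3 - <<'E'
from h import *
p=load('wrist5')
print((onz(p,77/2,159/2,.205)-onz(p,224/2,178/2,.076))@YH)
A=onz(p,160/2,199/2,.209);B=onz(p,202/2,297/2,.209);print(A,B)
E
```

```text
-0.0006172605026564482
[0.58477418 0.0179005  0.209     ] [0.56992422 0.0681869  0.209     ]
```

```bash
python3 - <<'E'
from h import *
go([.45,.16,.34]); im,p=save('wrist','w6')
cv2.imwrite('pics/w6b.png',cv2.resize(im[:300,:400,::-1],(800,600),interpolation=cv2.INTER_CUBIC)); print(manip.read_t())
E
```

```text
60.5833
```

View pics/w6b.png

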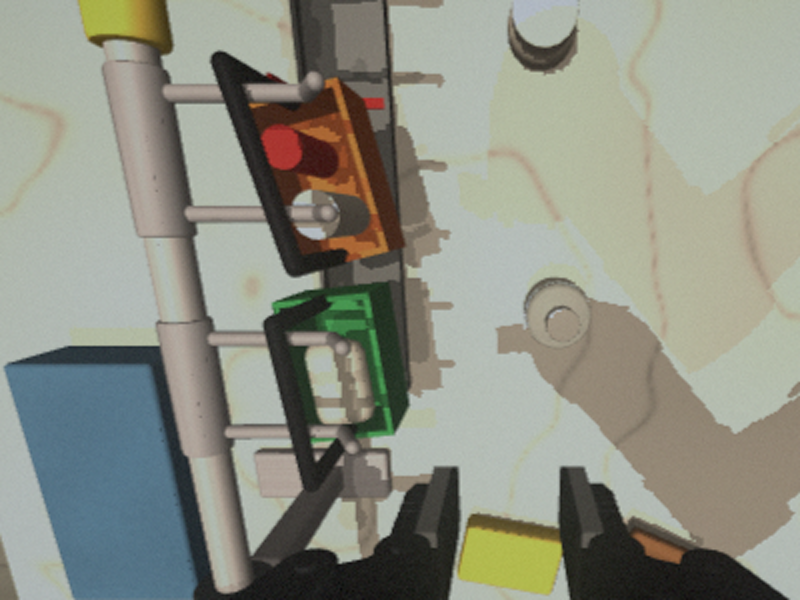

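Both prongs sit under the bars on orange and green. Orange is slightly yawed but secure, so I'm handing in.

```bash
python3 - <<'E'
from h import *
manip.hold(.5); print(manip.close_job())
E
```

```text
the job is handed in; nothing more can be done
None
```

The job is handed in, with no verdict returned: the lever was already slack, so I set the collar on the mark (last measured about 1 mm off), clamped the lever home, and hung green, orange and blue on hooks 1, 2 and 4 (no grey basket); blue was checked only in the overview pictures, and all bystanders stand.

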